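# Seat the dough roller in its sprung V saddle and hold it down

## Robot

A 7-joint arm with a two-finger parallel gripper is mounted at the origin on the work surface. World frame = base frame: x ahead of the robot, y to its left, z up, the work surface at z = 0. Lengths are in m, angles in rad, forces in N, time in s.
With the tool pointing down it reaches from about 0.4 to 0.85 m from the base axis. Payload 10.4 kg.
Tool frame: the origin (TCP) lies at the centre of the arm's flange, where the gripper is bolted on; the fingertips stand 182 mm ahead of it and the grasp point (between the pads) lies 164 mm ahead of it; z points along the fingers, y is the direction in which the jaws open and shut (so a half turn about z gives the same grasp; the last joint's range is limited). The gripper opens to 87 mm and grips with 3 to 60 N. Pads are 19 mm wide; open, the fingers measure 117 mm over their backs; the gripper's body (75 mm by 190 mm) begins 51 mm behind the grasp point.
Start: joints at [-1.16, 0.332, -0.065, 1.46, 0.022, 1.35, -0.088], TCP at [0.263, 0.567, 0.405] pointing down, gripper open.
Joint ranges: [-2.6, 2.6], [-0.5, 2.12], [-1.47, 1.34], [0.16, 2.42], [-1.27, 4.41], [0.06, 2.06], [-2.6, 2.6]. Speed limits (rad/s): [2.22, 2.22, 2.79, 2.79, 3.14, 3.14, 3.14].

## Interface

Orientations are given as a 3x3 rotation matrix whose columns are the frame's x, y, z axes.
In Python, from rig import manip gives the robot as it stands.
- The arm moves only by the tool move_arm, never from a script. Its argument "steps" is a list of rows, each an object with "claw": the gripper command: -1 is fully open, 1 is shut, values between are in proportion; "delta_pos": the shift along the tool's x, y, z in units of 30 mm (1.0 is 30 mm), a list of three; "roll": the turn about the tool's z in units of 6 degrees (1.0 is 6 degrees). A call has 1 to 20 rows; each row shifts and turns the commanded pose from where the row before left it, along the tool's axes as they then stand; what a row does not reach is not made up. A row lasts 1/12 s, in which the tool goes at most 41.7 mm and 7.16 degrees, less where a joint would pass 70% of its speed; a pose out of reach is approached as far as the arm can. A call is refused whole if a number of a shift passes 1 or a number of a turn 1, either way. A call with a gripper value outside its range is refused whole. The fingers move at their own pace and stop on an object; "grip_force" is the grip in N (left out, the last holds). Time passes only in rows, so rows that do not move let the fingers close. It gives the time, the measured TCP pose, the force and the opening at its end, in the units of the state.
- manip.observe(): the state, without advancing time (a new reading comes with each control period).
- manip.camera(name): name is "scene" or "side" or "wrist"; returns the picture (420x560x3 uint8, red, green, blue); there is no depth.
- manip.calibration(name): a dict with "intrinsics" (3x3 intrinsics, pixels), "position" and "orientation" of the camera in the world. Camera axes: x right, y down, z forward; pixel columns grow to the right and rows downward; lengths in m; the calibration is good to about 2 mm. A picture is of the moment at which its call begins: read the wrist's pose just before it. calibration takes no time and is no camera call; for the wrist camera it gives the pose at the moment of the call.
- manip.finish_job(): hands the job in, once; it reports no verdict.
Trained networks look in the newest picture that a camera, given by its name, has taken for a name from the list of things; names that differ only in an ending like _2 or _b are one class to them, and where a whole thing is asked for, a point or a joint stands for the part that bears it (a point fixed in the world has none). Each returns a list of dicts, best first, with "conf" (0 to 1); they miss things now and then, are a little off and sometimes report something else, mostly with a low value. They report only what shows in the picture. A call takes as long as a camera call. They do not tell look-alikes from the thing itself.
- manip.find_in(camera, thing): "at" ([column, row] in pixels, amid what is visible of it).
The state is a dict: "clock": time; "q": joint angles; "qd": joint speeds; "joint_efforts": joint torques, N m; "tool_pos": TCP position; "tcp_rot": TCP orientation; "wrist_force": force on the tool from outside, world axes, zero at the start; "torque": the same for the moment, N m; "opening": finger opening in m.
Only numpy, scipy, OpenCV 4.12 (cv2) and the standard library are available. Lean on these libraries where they do the work, as an engineer would, in place of code of your own. Each camera call takes 0.05 s, during which the arm holds its last target.

## Task

Lift the white dough roller out of the yellow tray, lay it lengthwise in the aluminium V notches of the sheeter's sprung saddle, and slide it along under the green hood until you feel its end push against the sprung stop hidden in there. Keep it against the stop and push it down so that it bears on both sides of the V and the sprung saddle sinks about half of its travel; finish while still holding it like that. Leave the bowl, the shaker jar and the dough scraper where they are.

Things in the scene. Friction and masses are not known exactly. Their poses are not given: they have to be found in the camera images.
- roller_center (a point): Centre of the dough roller: a plain white plastic cylinder, 44 mm in diameter, 200 mm long, roughly 0.35 to 0.6 kg, the same at both ends. Its x axis runs along the roller (it may roll about this axis). At the start it lies level in the tray, its centre 40 mm above the work surface, its axis along the tray's x.
- roller: The same roller; the origin lies on its surface (22 mm off the axis, half-way along; directly below the centre at the start) and turns with it, x along the roller.
- tray: Fixed yellow tray 250 x 120 mm with a rim 18 mm high; origin at the centre of its underside. Two grey grooved rests, 16 mm thick along x and 27 mm high, 56 mm wide, stand at x = +75 and -75 mm and carry the roller; between them only the 6 mm thick tray floor lies under the roller.
- cradle: Fixed bed of a bench-top dough sheeter: grey base plate 330 x 140 x 8 mm carrying the saddle, with a hood and a green drive housing (108 mm high, x = 153 to 203 mm) at its +x end. Origin on the work surface below the middle of the saddle (bright aluminium V notches on a dark plate 164 x 74 mm); x runs along the V notches towards the hood, z up.
- v_seat (a point): Where the middle of the roller's axis lies when seated in the V midway between the notches, saddle fully up: 79 mm above the work surface, straight above the cradle's origin; fixed to the cradle, same axes. Two V notches (45 degree faces, symmetric) stand at x = -62 and +62 mm, each 24 mm thick; face tops 6 mm below this point; between them x = -50 to +50 mm is free for fingers down to 45 mm below.
- hood_mouth (a point): Middle of the open -x end of the green hood, on the line of the seated roller's axis: cradle x = 90 mm, 79 mm high; same axes as the cradle. The hood runs 60 mm to +x, is 68 mm wide inside (78 outside), its roof 32 to 37 mm above this point. To be lowered into the V in front of the hood the roller's centre must be 102 mm or more before this point.
- saddle (a joint): How far the sprung saddle has sunk, m: 0 = fully up, 0.012 = fully down on its end stop. It only moves vertically, rigid sideways. Springs: it starts to sink at about 8 N of downward load and takes 1 N more for each mm (about 14 N in the middle of the travel). The roller's own weight does not sink it. (saddle_c3 and saddle_c4 are the left, +y faces of its two V notches, saddle_c5 and saddle_c6 the right ones.)
- stop_unit: The end stop inside the hood, out of sight; its origin is at its mounting plate at cradle x = 150 mm, 76 mm high (moves back only as the springs yield). Its sprung rubber pad stands facing -x, 48 mm wide and 54 mm high, somewhere (set anew each time, not shown) so that the roller first touches it with the roller's centre between cradle x = 0 and +25 mm. The pad yields up to 8 mm: about 2 N at first touch and 1 N more per mm.
- bowl: Bystander: small steel bowl 100 mm across, 45 mm high, origin under its centre.
- shaker: Bystander: clear jar with a steel lid, 56 mm across, 110 mm high, origin under its centre.
- scraper: Bystander: dough scraper lying flat, steel blade with a dark wooden back 18 mm high, about 110 x 110 mm, origin on its underside.
Things that resemble listed ones, but are neither listed nor needed, are in the scene too. Of the things like the roller, leave any that is orange or red; of the rest the larger one is meant.

How it is judged:
On the way, in this order (a step that is already met when the one before it is completed fails the run):
1. the roller is lifted clear of the tray (height (world z) of roller_center above 0.075 m and contact force between roller and tray below 0.1 N), for 0.1 s.
2. the roller lies in the V notches, bearing on both sides ((contact force between roller and saddle_c3 above 0.5 N or contact force between roller and saddle_c4 above 0.5 N) and (contact force between roller and saddle_c5 above 0.5 N or contact force between roller and saddle_c6 above 0.5 N) and angle between the x axis of roller_center and the x axis of cradle, either way round below 0.07 rad), for 0.1 s.
At the end, for the whole second after the job is handed in: Still held by the gripper (over 2 N), the roller lies along the V (within 0.05 rad, 4 mm sideways), presses with over 2 N on each side of the V and with over 1 N against the hidden stop, is at rest, and the saddle is sunk by 3 to 10 mm of its 12 mm ((contact force between roller and saddle_c3 above 2 N or contact force between roller and saddle_c4 above 2 N) and (contact force between roller and saddle_c5 above 2 N or contact force between roller and saddle_c6 above 2 N) and contact force between roller and stop_unit above 1 N and contact force between the fingers and roller above 2 N and value of joint saddle between 0.003 and 0.01 m and angle between the x axis of roller_center and the x axis of cradle, either way round below 0.05 rad and y of roller_center in the frame of cradle between -0.004 and 0.004 m and linear speed of roller below 0.03 m/s); the arm keeps its last pose, push and grip.
It fails at once if the bowl is moved by more than 30 mm (distance of bowl from where it was at the start of the episode above 0.03 m).
It fails at once if the shaker is moved by more than 30 mm (distance of shaker from where it was at the start of the episode above 0.03 m).
It fails at once if the scraper is moved by more than 30 mm (distance of scraper from where it was at the start of the episode above 0.03 m).
It also fails if it takes over 50 s, if anything falls off the work surface, if the arm or the gripper's body presses on something with over 40 N, if the wrist force passes 120 N, or if a joint passes its speed limit or range.

## Working session

There is one attempt and no reset: what is moved stays moved. The work goes in short steps, Python scripts to look and compute and a tool call to move; the robot and the scene stay as the last step left them, time stands still between calls to the robot, and variables do not carry over. Pictures are saved under pics/ and viewed, and the job is handed in when it is done.

Besides the shell and the picture viewer there is one more tool, called by a JSON object that holds its "method" and its "body". move_arm: Moves the arm, as the interface text tells. Its arguments: {"type":"object","properties":{"steps":{"type":"array"},"grip_force":{"type":"number"}},"required":["steps"]}

```bash
ls; mkdir -p pics; python3 - <<'E'
from rig import manip
import cv2
print(manip.observe())
for c in ["scene","side","wrist"]:
    im=manip.camera(c); cv2.imwrite(f"pics/{c}0.png",im[:,:,::-1]); 
    k=manip.calibration(c); print(c,k)
    for t in ["roller","tray","cradle","saddle","bowl","shaker","scraper","hood_mouth"]:
        try: print(t,[(d['at'],round(d['conf'],2)) for d in manip.find_in(c,t)][:3])
        except Exception as e: print(t,e)
E
```

```text
pics
{'clock': 0.0, 'q': array([-1.15961668,  0.33286637, -0.064736  ,  1.46092502,  0.02159518,
        1.34987843, -0.08844642]), 'qd': array([-1.07825953e-03, -4.88272170e-04, -1.04136196e-03,  8.90440595e-04,
        9.09230076e-05,  9.43866005e-04,  1.12225407e-03]), 'joint_efforts': array([-3.97748345e-04, -6.23258328e+01,  2.45315186e-02, -3.89899850e+01,
       -6.13351353e-02,  3.97376704e-02,  1.51847739e-04]), 'tool_pos': array([0.26261376, 0.5670149 , 0.40396506]), 'tcp_rot': array([[-9.07428695e-01,  4.20205752e-01, -5.38210132e-04],
       [ 4.20206094e-01,  9.07427804e-01, -1.27259398e-03],
       [-4.63644706e-05, -1.38094747e-03, -9.99999045e-01]]), 'wrist_force': array([ 0.45620709, -0.44465463, -1.09025784]), 'torque': array([ 0.01349605,  0.03820629, -0.04396477]), 'opening': 0.08714698417038504}
scene {'intrinsics': array([[440.8302424 ,   0.        , 278.15511518],
       [  0.        , 440.8302424 , 203.04364785],
       [  0.        ,   0.        ,   1.        ]]), 'position': array([ 1.25742427, -0.03589846,  0.95253853]), 'orientation': array([[-0.0117635 , 
[... 1012 characters left out ...]
e [([265.4, 149.8], 0.86)]
saddle [([248.6, 154.5], 0.66)]
bowl [([302.3, 191.6], 0.57)]
shaker [([343.7, 165.5], 0.66)]
scraper [([249.0, 225.5], 0.85)]
hood_mouth [([272.2, 151.1], 0.96)]
wrist {'intrinsics': array([[292.03646431,   0.        , 280.61335455],
       [  0.        , 292.03646431, 214.16246921],
       [  0.        ,   0.        ,   1.        ]]), 'position': array([0.18685005, 0.60263868, 0.38473898]), 'orientation': array([[ 4.20725425e-01,  8.63772770e-01,  2.77284543e-01],
       [ 9.07187777e-01, -4.00817578e-01, -1.27889039e-01],
       [ 6.73449833e-04,  3.05355319e-01, -9.52238245e-01]])}
roller []
tray []
cradle []
saddle []
bowl []
shaker []
scraper []
hood_mouth []
```

View pics/scene0.png

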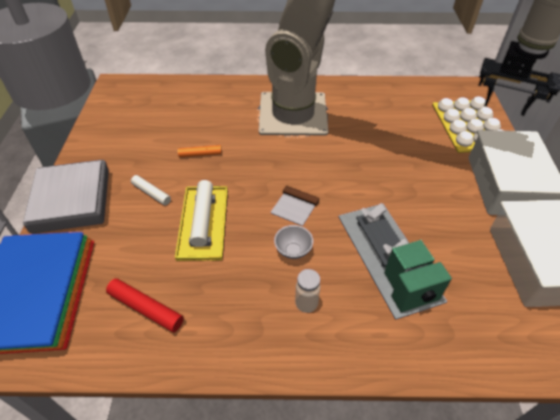

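View pics/side0.png

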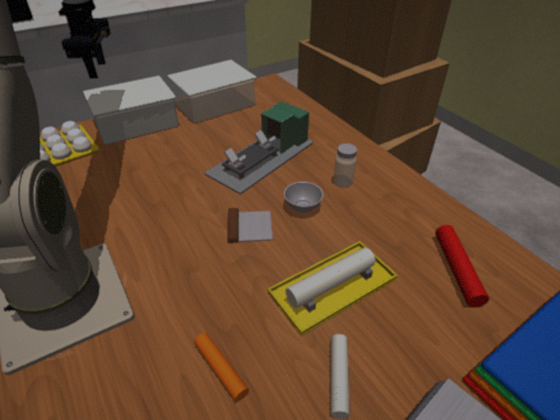

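View pics/wrist0.png

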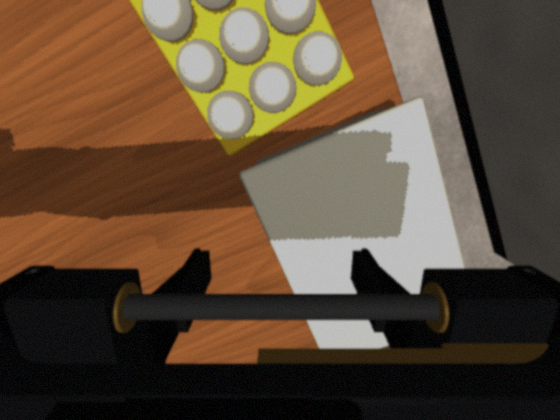

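Roller candidates (scene pixels): white in the tray (203,213), small white (150,189), orange (200,151), red (145,304). The larger white one in the yellow tray is the one meant. I'll confirm with crops.

```bash
python3 - <<'E'
import cv2, numpy as np
s=cv2.imread("pics/scene0.png"); d=cv2.imread("pics/side0.png")
def crop(im,x,y,w,h,f): return cv2.resize(im[y:y+h,x:x+w],None,fx=f,fy=f,interpolation=cv2.INTER_CUBIC)
a=crop(s,165,170,75,100,6); b=crop(d,260,235,145,95,5)
cv2.imwrite("pics/c1.png",a);cv2.imwrite("pics/c2.png",b)
cv2.imwrite("pics/c3.png",crop(s,330,195,125,125,4.8)); cv2.imwrite("pics/c4.png",crop(d,195,95,130,100,6))
E
```

```text
(no output)
```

View pics/c1.png

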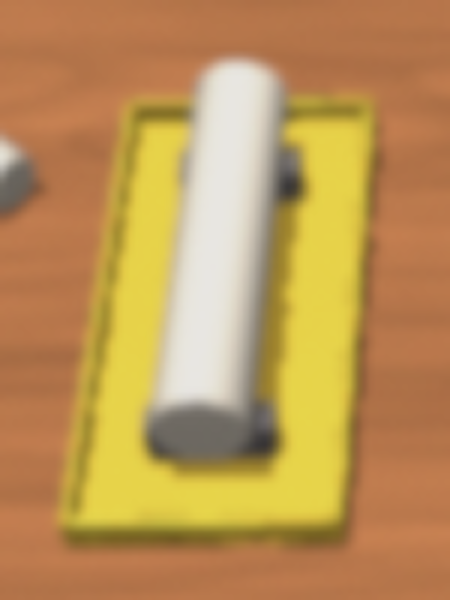

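View pics/c2.png

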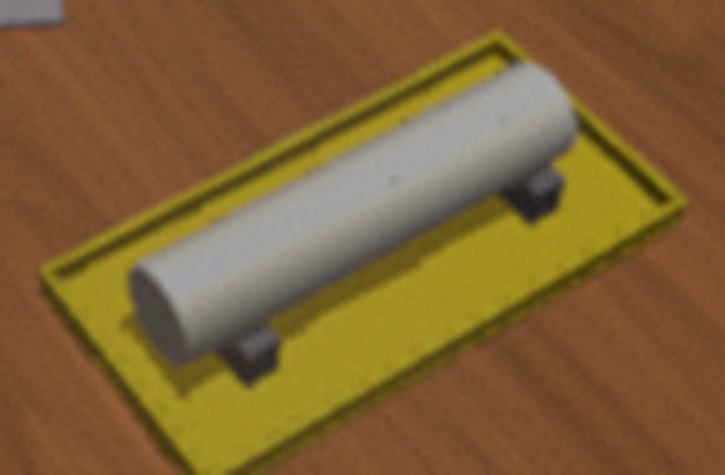

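View pics/c3.png

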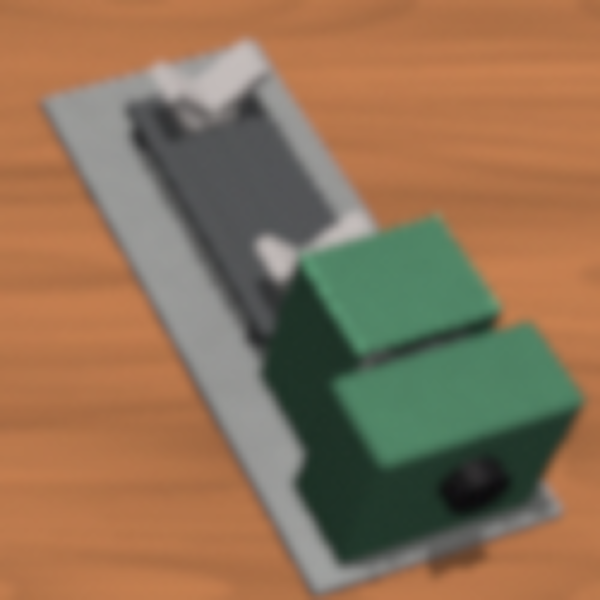

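View pics/c4.png

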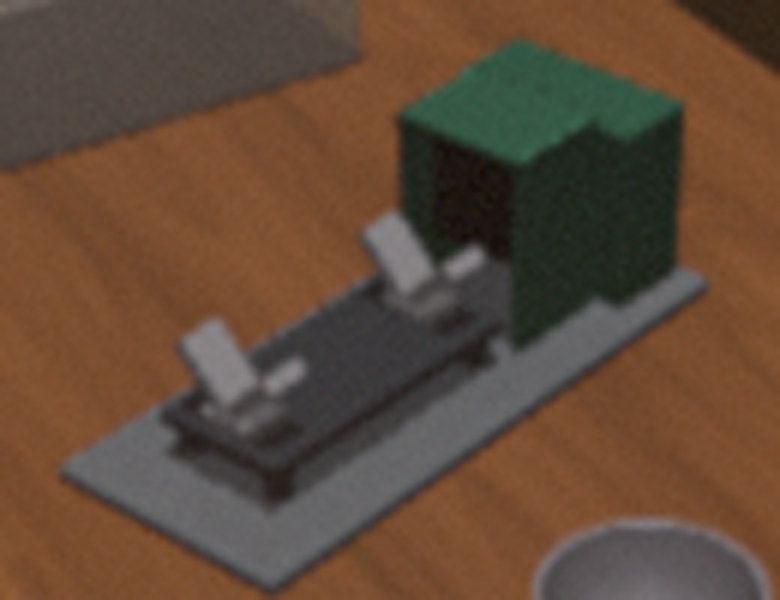

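Confirmed: large white roller in the yellow tray. Now I'll fit the tray and cradle poses from their corners in both views.

```bash
cat > fit.py <<'E'
import numpy as np
from rig import manip
from scipy.optimize import least_squares
C={c:manip.calibration(c) for c in["scene","side"]}
def proj(k,P):
    P=np.atleast_2d(P); c=(P-k["position"])@k["orientation"]; u=c@k["intrinsics"].T; return u[:,:2]/u[:,2:]
def W(p,L):
    c,s=np.cos(p[2]),np.sin(p[2]); L=np.atleast_2d(L); return np.c_[p[0]+c*L[:,0]-s*L[:,1],p[1]+s*L[:,0]+c*L[:,1],L[:,2]]
def ray(k,uv,z):
    d=k["orientation"]@np.linalg.solve(k["intrinsics"],[*uv,1]); return k["position"]+d*(z-k["position"][2])/d[2]
E
python3 - <<'E'
from fit import *
sc=lambda a,o,f:np.array(a)/f+np.array(o)
# tray corners
T={"scene":sc([(130,100),(373,97),(65,525),(343,527)],(165,170),6),"side":sc([(42,270),(500,33),(685,203),(205,478)],(260,235),5)}
for c in T:
    print(c,[ray(C[c],u,.018).round(4) for u in T[c]])
# tray x axis approx world x: scene image FL=(-x world,-y), FR=(-x,+y), NL=(+x,-y), NR(+x,+y)
ls=np.array([(-.125,-.06,.018),(-.125,.06,.018),(.125,-.06,.018),(.125,.06,.018)])
ld=ls[[1,3,2,0]]
def r(p,w=("scene","side")):
    o=[]
    if "scene" in w:o.append(proj(C["scene"],W(p,ls))-T["scene"])
    if "side" in w:o.append(proj(C["side"],W(p,ld))-T["side"])
    return np.concatenate(o).ravel()
for w in [("scene",),("side",),("scene","side")]:
    s=least_squares(r,[.55,-.2,0],args=(w,),loss="soft_l1"); print("tray",w,s.x.round(4),r(s.x,w).round(1))
# roller ends check
for c,pts in {"scene":[(238,85),(203,432)],"side":[]}.items():
    for q in pts: print("roller px",sc(q,(165,170),6))
print("pred roller ends scene",proj(C["scene"],W(s.x,[(-.1,0,.04),(.1,0,.04)])),"side",proj(C["side"],W(s.x,[(-.1,0,.04),(.1,0,.04)])))
# cradle
S=sc([(42,100),(255,40),(318,592),(562,513), (300,257),(437,213),(362,355),(498,308),(332,382),(530,322),(582,402),(385,467)],(330,195),4.8)
D=sc([(62,470),(272,588),(707,287),(400,115),(520,163),(683,105)],(195,95),6)
def L(q):
    a,hz,gz,gw=q; b=a+.330
    A=[(a,-.07,.008),(a,.07,.008),(b,-.07,.008),(b,.07,.008),(.09,-.039,hz),(.09,.039,hz),(.15,-.039,hz),(.15,.039,hz),(.153,-gw,gz),(.153,gw,gz),(.203,gw,gz),(.203,-gw,gz)]
    B=[(a,.07,.008),(a,-.07,.008),(b,-.07,.008),(.09,.039,hz),(.09,-.039,hz),(.203,-gw,gz)]
    return np.array(A),np.array(B)
def rc(p,w):
    A,B=L(p[3:]); o=[]
    if "scene" in w:o.append(proj(C["scene"],W(p,A))-S)
    if "side" in w:o.append(proj(C["side"],W(p,B))-D)
    return np.r_[np.concatenate(o).ravel(),(p[4]-.116)*500,(p[5]-.108)*500,(p[3]+.12)*10]
for w in [("scene",),("side",),("scene","side")]:
    s=least_squares(rc,[.65,.2,.5,-.12,.116,.108,.05],args=(w,),loss="soft_l1"); print("cradle",w,s.x.round(4),rc(s.x,w).round(1))
E
```

```text
scene [array([ 0.3732, -0.3111,  0.018 ]), array([ 0.3695, -0.1931,  0.018 ]), array([ 0.6218, -0.3017,  0.018 ]), array([ 0.6212, -0.1836,  0.018 ])]
side [array([ 0.3688, -0.1991,  0.018 ]), array([ 0.6162, -0.1907,  0.018 ]), array([ 0.6193, -0.3088,  0.018 ]), array([ 0.3728, -0.3143,  0.018 ])]
tray ('scene',) [ 0.4964 -0.2473  0.0344] [-0.2  0.1  0.5 -0.  -0.6  0.5  0.3 -0.7]
tray ('side',) [ 0.4945 -0.253   0.0297] [-1.  -0.6  0.1 -0.6  0.8 -0.2  0.   1.3]
tray ('scene', 'side') [ 0.4957 -0.2503  0.0314] [-1.  -0.2 -0.4 -0.2 -1.9  0.2 -1.  -0.8 -1.2 -1.7 -0.3 -1.6  0.3 -1.4
 -0.1 -0. ]
roller px [204.66666667 184.16666667]
roller px [198.83333333 242.        ]
pred roller ends scene [[204.54965618 187.2879228 ]
 [197.42807233 244.28684461]] side [[294.07631819 295.47304712]
 [370.73934941 254.22887664]]
cradle ('scene',) [ 0.5578  0.2302  0.3366 -0.1199  0.1161  0.1071  0.0526] [-0.6 -0.5  0.   0.1 -0.6  0.6  0.8 -0.1 -0.7 -0.4  0.3  0.2 -0.7 -0.
  1.3  0.5 -0.  -0.8 -0.5 -0.7  1.   0.5  0.2  0.2  0.1 -0.4  0. ]
cradle ('side',) [ 0.5553  0.2225  0.3346 -0.1193  0.1163  0.1073  0.0502] [-1.  -0.1  0.1  0.5  1.2 -0.9 -0.6 -0.2  0.2  0.5  0.2 -0.6  0.2 -0.3
  0. ]
cradle ('scene', 'side') [ 0.5579  0.2291  0.341  -0.12    0.1154  0.1064  0.0526] [-1.2 -0.4 -0.6  0.  -0.7  0.6  0.6 -0.4 -1.  -0.2 -0.1  0.3 -1.   0.1
  1.   0.6 -0.3 -0.6 -0.8 -0.7  0.8  0.5  0.1  0.4 -1.2 -1.3 -0.  -1.
  0.3 -2.2 -1.1 -1.1 -0.3 -0.5  0.  -1.4 -0.3 -0.8 -0. ]
```

{"method": "move_arm", "body": {"steps": [{"claw":-1,"delta_pos":[0,0,0],"roll":-0.9},{"claw":-1,"delta_pos":[0,0,0],"roll":-0.9},{"claw":-1,"delta_pos":[0,0,0],"roll":-0.9},{"claw":-1,"delta_pos":[0,0,0],"roll":-0.9},{"claw":-1,"delta_pos":[0,0,0],"roll":-0.85},{"claw":-1,"delta_pos":[-0.25,-0.98,0],"roll":0},{"claw":-1,"delta_pos":[-0.25,-0.98,0],"roll":0},{"claw":-1,"delta_pos":[-0.25,-0.98,0],"roll":0},{"claw":-1,"delta_pos":[-0.25,-0.98,0],"roll":0},{"claw":-1,"delta_pos":[-0.25,-0.98,0],"roll":0},{"claw":-1,"delta_pos":[-0.25,-0.98,0],"roll":0},{"claw":-1,"delta_pos":[-0.25,-0.98,0],"roll":0},{"claw":-1,"delta_pos":[-0.25,-0.98,0],"roll":0},{"claw":-1,"delta_pos":[-0.25,-0.98,0],"roll":0},{"claw":-1,"delta_pos":[-0.25,-0.98,0],"roll":0},{"claw":-1,"delta_pos":[0,0,0],"roll":0},{"claw":-1,"delta_pos":[0,0,0],"roll":0}], "grip_force": 40}}

```text
clock: 2.77
tool_pos: [0.3476, 0.2744, 0.4052]
tcp_rot: [[-1.0, -0.029, 0.001], [-0.029, 1.0, 0.001], [-0.001, 0.001, -1.0]]
wrist_force: [-0.1, 0.3, -0.3]
opening: 0.0872
```

{"method": "move_arm", "body": {"steps": [{"claw":-1,"delta_pos":[-1,-0.3,0],"roll":0},{"claw":-1,"delta_pos":[-1,-0.3,0],"roll":0},{"claw":-1,"delta_pos":[-1,-0.3,0],"roll":0},{"claw":-1,"delta_pos":[-1,-0.3,0],"roll":0},{"claw":-1,"delta_pos":[-1,-0.3,0],"roll":0},{"claw":-1,"delta_pos":[0,0,0],"roll":0},{"claw":-1,"delta_pos":[0,0,0],"roll":0},{"claw":-1,"delta_pos":[0,0,0],"roll":0}]}}

```text
clock: 3.43
tool_pos: [0.4979, 0.2369, 0.4044]
tcp_rot: [[-0.999, -0.034, -0.001], [-0.034, 0.999, 0.0], [0.001, 0.0, -1.0]]
wrist_force: [-0.2, -0.2, -0.0]
opening: 0.0871
```

```bash
python3 - <<'E'
from fit import *
import cv2,pickle
k=manip.calibration("wrist"); im=manip.camera("wrist"); cv2.imwrite("pics/w1.png",im[:,:,::-1]); cv2.imwrite("pics/w1b.png",cv2.resize(im[:,:,::-1],(784,588),interpolation=cv2.INTER_CUBIC))
pickle.dump(k,open("w1.pkl","wb")); print(manip.observe()["tool_pos"],k["position"])
print(proj(k,W([.5565,.2265,.337],[(-.12,-.07,.008),(-.12,.07,.008),(.21,-.07,.008),(.21,.07,.008),(.09,-.039,.116),(.09,.039,.116)])).round(0))
E
```

```text
[0.49757017 0.23692674 0.40459406] [0.41425106 0.23399945 0.3843805 ]
[[190. 160.]
 [295. 126.]
 [270. 358.]
 [356. 337.]
 [260. 344.]
 [328. 327.]]
```

View pics/w1b.png

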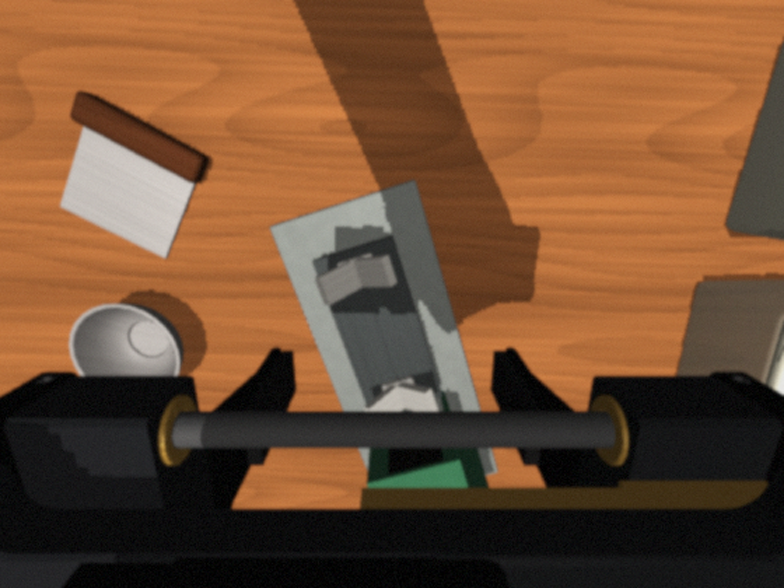

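```bash
python3 - <<'E'
import cv2
im=cv2.imread("pics/w1.png"); cv2.imwrite("pics/w1c.png",cv2.resize(im[115:355,180:370],None,fx=2.5*1.0,fy=2.5,interpolation=cv2.INTER_CUBIC))
cv2.imwrite("pics/w1d.png",cv2.resize(im[155:225,210:310],None,fx=7,fy=7,interpolation=cv2.INTER_CUBIC))
E
```

```text
(no output)
```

View pics/w1c.png

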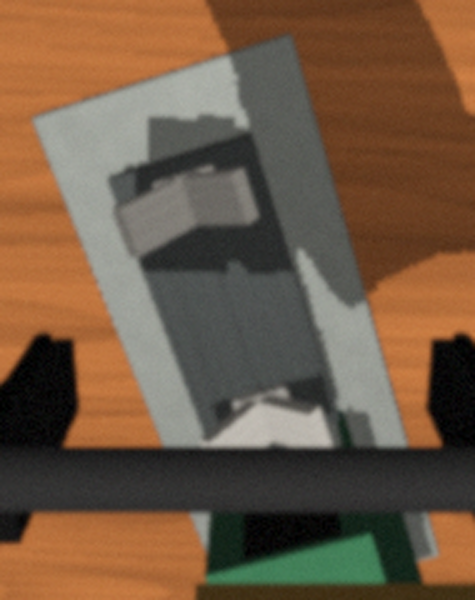

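View pics/w1d.png

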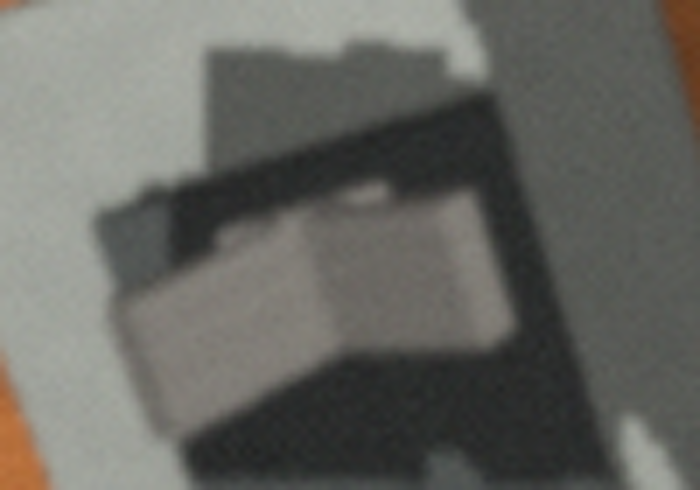

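```bash
python3 - <<'E'
from fit import *
import pickle
k=pickle.load(open("w1.pkl","rb"))
U=np.array([(35,119),(292,35),(435,556),(373,533),(208,575)])/2.5+[180,115]
def r(p):
    a=p[3]; e=proj(k,W(p,[(a,-.07,.008),(a,.07,.008),(a+.33,.07,.008),(.09,.039,.116),(.09,-.039,.116)]))-U
    return np.r_[e.ravel(),(p[3]+.1197)*300]
s=least_squares(r,[.5565,.2265,.337,-.12],loss="soft_l1"); print(s.x.round(4),r(s.x).round(2))
# V bottom line check: crease between faces of near notch at (-.074..-.05)
V=np.array([(305,215),(345,350)])/7+[210,155]
for z in (.045,.048,.052):
  print([ (lambda w: (np.cos(s.x[2])*(w[0]-s.x[0])+np.sin(s.x[2])*(w[1]-s.x[1]), -np.sin(s.x[2])*(w[0]-s.x[0])+np.cos(s.x[2])*(w[1]-s.x[1])))(ray(k,v,z)) for v in V])
E
```

```text
[ 0.5581  0.2287  0.3351 -0.1189] [-1.28 -0.15  0.9  -0.41  2.73  0.75  0.12 -0.   -1.01  0.38  0.24]
[(np.float64(-0.07360756420273118), np.float64(0.0002222304833875248)), (np.float64(-0.049105533542931935), np.float64(-0.0008770281233115348))]
[(np.float64(-0.0741424150402284), np.float64(0.0006823693867408741)), (np.float64(-0.049856973407989204), np.float64(-0.0004071721742174676))]
[(np.float64(-0.07485554949022474), np.float64(0.0012958879245453352)), (np.float64(-0.050858893228065666), np.float64(0.00021930242457465603))]
```

{"method": "move_arm", "body": {"steps": [{"claw":-1,"delta_pos":[0.04,-1,0],"roll":0},{"claw":-1,"delta_pos":[0.04,-1,0],"roll":0},{"claw":-1,"delta_pos":[0.04,-1,0],"roll":0},{"claw":-1,"delta_pos":[0.04,-1,0],"roll":0},{"claw":-1,"delta_pos":[0.04,-1,0],"roll":0},{"claw":-1,"delta_pos":[0.04,-1,0],"roll":0},{"claw":-1,"delta_pos":[0.04,-1,0.3],"roll":0},{"claw":-1,"delta_pos":[0.04,-1,0.3],"roll":0},{"claw":-1,"delta_pos":[0.04,-1,0.3],"roll":0},{"claw":-1,"delta_pos":[0.04,-1,0.3],"roll":0},{"claw":-1,"delta_pos":[0.04,-1,0.3],"roll":0},{"claw":-1,"delta_pos":[0.04,-1,0.3],"roll":0},{"claw":-1,"delta_pos":[0.04,-1,0.3],"roll":0},{"claw":-1,"delta_pos":[0.04,-1,0.3],"roll":0},{"claw":-1,"delta_pos":[0.04,-1,0.3],"roll":0},{"claw":-1,"delta_pos":[0.04,-1,0.3],"roll":0},{"claw":-1,"delta_pos":[0,0,0],"roll":0},{"claw":-1,"delta_pos":[0,0,0],"roll":0},{"claw":-1,"delta_pos":[0,0,0],"roll":0}]}}

```text
clock: 5.07
tool_pos: [0.4951, -0.2434, 0.3148]
tcp_rot: [[-0.999, -0.034, 0.0], [-0.034, 0.999, 0.001], [-0.0, 0.001, -1.0]]
wrist_force: [0.5, 0.5, 0.2]
opening: 0.0867
```

```bash
python3 - <<'E'
from fit import *
import cv2,pickle
k=manip.calibration("wrist"); im=manip.camera("wrist"); cv2.imwrite("pics/w2.png",im[:,:,::-1]); cv2.imwrite("pics/w2b.png",cv2.resize(im[60:360,100:480,::-1],None,fx=2,fy=2,interpolation=cv2.INTER_CUBIC))
pickle.dump(k,open("w2.pkl","wb")); print(manip.observe()["tool_pos"],k["position"])
p=[.4964,-.2473,.0344]
print("pred tray corners & roller end in crop px",((proj(k,W(p,[(-.125,-.06,.018),(-.125,.06,.018),(-.1,0,.04),(-.1,-.022,.04),(-.1,.022,.04),(.1,0,.04)]))-[100,60])*2).round(0))
E
```

```text
[ 0.49526247 -0.24309463  0.31498916] [ 0.41145743 -0.24628208  0.29473502]
pred tray corners & roller end in crop px [[211.  23.]
 [490.  22.]
 [350.  82.]
 [296.  82.]
 [404.  81.]
 [353. 500.]]
```

View pics/w2b.png

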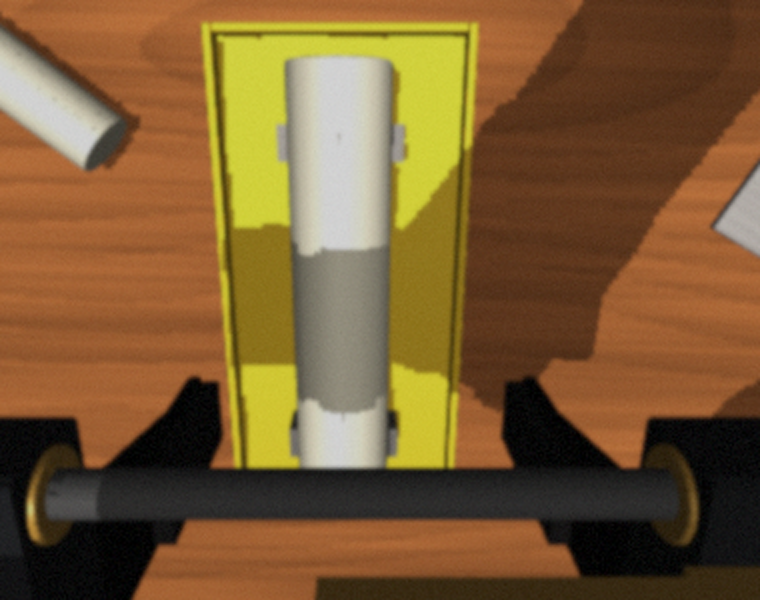

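Wrist view: the roller runs from crop (339,57) down to (342,440), about 5 mm further to −y than predicted, which puts its centre near (0.497, −0.252). Descending to grasp.

{"method": "move_arm", "body": {"steps": [{"claw":-1,"delta_pos":[-0.04,-0.29,0.5],"roll":0},{"claw":-1,"delta_pos":[0,0,0.5],"roll":0},{"claw":-1,"delta_pos":[0,0,0.5],"roll":0},{"claw":-1,"delta_pos":[0,0,0.5],"roll":0},{"claw":-1,"delta_pos":[0,0,0.5],"roll":0},{"claw":-1,"delta_pos":[0,0,0.5],"roll":0},{"claw":-1,"delta_pos":[0,0,0.4],"roll":0},{"claw":-1,"delta_pos":[0,0,0.3],"roll":0},{"claw":-1,"delta_pos":[0,0,0],"roll":0},{"claw":-1,"delta_pos":[0,0,0],"roll":0}]}}

```text
clock: 5.95
tool_pos: [0.4964, -0.2531, 0.2038]
tcp_rot: [[-0.999, -0.033, -0.0], [-0.033, 0.999, 0.0], [0.0, 0.0, -1.0]]
wrist_force: [-0.6, -0.1, 0.0]
opening: 0.0866
```

```bash
python3 - <<'E'
from fit import *
import cv2
im=manip.camera("wrist"); cv2.imwrite("pics/w3.png",im[:,:,::-1])
im=manip.camera("side"); cv2.imwrite("pics/s3.png",cv2.resize(im[180:360,230:430,::-1],None,fx=3,fy=3))
E
```

```text
(no output)
```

View pics/w3.png

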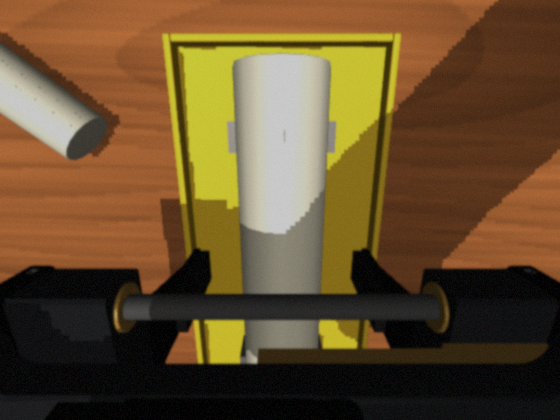

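View pics/s3.png

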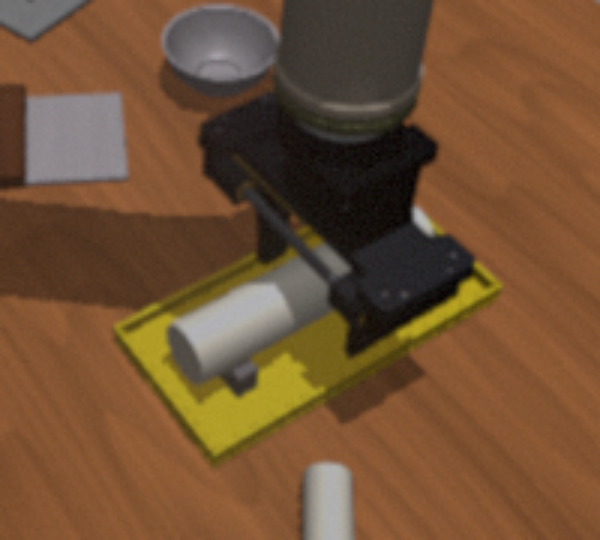

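The roller is centred between the fingers (columns 240–322, fingers at 210 and 352). Closing.

{"method": "move_arm", "body": {"steps": [{"claw":1,"delta_pos":[0,0,0],"roll":0},{"claw":1,"delta_pos":[0,0,0],"roll":0},{"claw":1,"delta_pos":[0,0,0],"roll":0},{"claw":1,"delta_pos":[0,0,0],"roll":0},{"claw":1,"delta_pos":[0,0,0],"roll":0},{"claw":1,"delta_pos":[0,0,0],"roll":0},{"claw":1,"delta_pos":[0,0,0],"roll":0},{"claw":1,"delta_pos":[0,0,0],"roll":0}], "grip_force": 40}}

```text
clock: 6.72
tool_pos: [0.4963, -0.2533, 0.2038]
tcp_rot: [[-0.999, -0.032, -0.0], [-0.032, 0.999, 0.0], [0.0, 0.0, -1.0]]
wrist_force: [-0.5, 0.1, 2.0]
opening: 0.0431
```

{"method": "move_arm", "body": {"steps": [{"claw":1,"delta_pos":[0,0,-0.2],"roll":0},{"claw":1,"delta_pos":[0,0,-0.4],"roll":0},{"claw":1,"delta_pos":[0,0,-0.6],"roll":0},{"claw":1,"delta_pos":[0,0,-0.6],"roll":0},{"claw":1,"delta_pos":[0,0,-0.6],"roll":0},{"claw":1,"delta_pos":[0,0,-0.6],"roll":0},{"claw":1,"delta_pos":[0,0,-0.6],"roll":0},{"claw":1,"delta_pos":[0,0,-0.6],"roll":0},{"claw":1,"delta_pos":[0,0,-0.4],"roll":0},{"claw":1,"delta_pos":[0,0,-0.2],"roll":0},{"claw":1,"delta_pos":[0,0,0],"roll":0},{"claw":1,"delta_pos":[0,0,0],"roll":0},{"claw":1,"delta_pos":[0,0,0],"roll":0}]}}

```text
clock: 7.8
tool_pos: [0.496, -0.2532, 0.3466]
tcp_rot: [[-0.999, -0.032, -0.002], [-0.032, 0.999, 0.001], [0.002, 0.001, -1.0]]
wrist_force: [-0.2, 0.2, -4.6]
opening: 0.0433
```

```bash
python3 - <<'E'
from fit import *
import cv2
im=manip.camera("wrist"); im2=manip.camera("side"); cv2.imwrite("pics/w4.png",np.hstack([cv2.resize(im,(400,300)),cv2.resize(im2,(400,300))])[:,:,::-1])
o=manip.observe();print(o['wrist_force'],o['torque'],o['tool_pos'])
E
```

```text
[-5.33347443e-01  4.26749187e-03 -4.37211590e+00] [ 0.00620669 -0.04237233 -0.05372387] [ 0.49601262 -0.25331534  0.34669715]
```

View pics/w4.png

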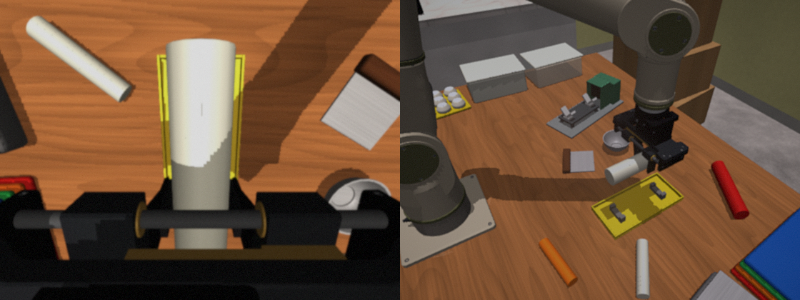

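{"method": "move_arm", "body": {"steps": [{"claw":1,"delta_pos":[-0.06,0.5,0],"roll":0},{"claw":1,"delta_pos":[-0.12,0.98,0],"roll":0},{"claw":1,"delta_pos":[-0.12,0.98,0],"roll":0},{"claw":1,"delta_pos":[-0.12,0.98,0],"roll":0},{"claw":1,"delta_pos":[-0.12,0.98,0],"roll":0},{"claw":1,"delta_pos":[-0.12,0.98,0],"roll":0},{"claw":1,"delta_pos":[-0.12,0.98,0],"roll":0},{"claw":1,"delta_pos":[-0.12,0.98,0],"roll":0},{"claw":1,"delta_pos":[-0.12,0.98,0],"roll":0},{"claw":1,"delta_pos":[-0.12,0.98,0],"roll":0},{"claw":1,"delta_pos":[-0.12,0.98,0],"roll":0},{"claw":1,"delta_pos":[-0.12,0.98,0],"roll":0},{"claw":1,"delta_pos":[-0.12,0.98,0],"roll":0},{"claw":1,"delta_pos":[-0.12,0.98,0],"roll":0},{"claw":1,"delta_pos":[-0.12,0.98,0],"roll":0},{"claw":1,"delta_pos":[-0.12,0.98,0],"roll":0},{"claw":1,"delta_pos":[-0.06,0.5,0],"roll":0}]}}

```text
clock: 9.32
tool_pos: [0.538, 0.2233, 0.3468]
tcp_rot: [[-0.999, -0.036, -0.001], [-0.036, 0.999, 0.001], [0.001, 0.001, -1.0]]
wrist_force: [-0.3, 0.7, -4.3]
opening: 0.0432
```

{"method": "move_arm", "body": {"steps": [{"claw":1,"delta_pos":[0,0,0],"roll":-0.58},{"claw":1,"delta_pos":[0,0,0],"roll":-0.58},{"claw":1,"delta_pos":[0,0,0],"roll":-0.58},{"claw":1,"delta_pos":[0,0,0],"roll":-0.58},{"claw":1,"delta_pos":[0,0,0],"roll":-0.58},{"claw":1,"delta_pos":[0,0,0],"roll":0},{"claw":1,"delta_pos":[0,0,0],"roll":0},{"claw":1,"delta_pos":[0,0,0],"roll":0}]}}

```text
clock: 9.98
tool_pos: [0.5387, 0.2189, 0.3474]
tcp_rot: [[-0.945, -0.327, -0.0], [-0.327, 0.945, -0.0], [0.001, -0.0, -1.0]]
wrist_force: [-0.2, -0.4, -3.7]
opening: 0.0432
```

```bash
python3 - <<'E'
from fit import *
import cv2
k=manip.calibration("wrist");im=manip.camera("wrist"); im2=manip.camera("side"); cv2.imwrite("pics/w5.png",np.hstack([cv2.resize(im,(400,300)),cv2.resize(im2,(400,300))])[:,:,::-1])
cv2.imwrite("pics/w5w.png",im[:,:,::-1])
o=manip.observe();print(o['wrist_force'],o['torque'],o['tool_pos'],o['tcp_rot'][:,1],np.arctan2(-o['tcp_rot'][0,1],o['tcp_rot'][1,1]),o['q'])
E
```

```text
[-0.28817038  0.09438239 -3.85781273] [ 0.08100834  0.00850092 -0.02281026] [0.53863142 0.21904812 0.3475495 ] [-3.28314058e-01  9.44568618e-01 -7.69370402e-05] 0.33451814109753075 [-0.65448368  0.27333717  0.2255487   1.66849102 -0.06458554  1.20735563
  1.49127809]
```

View pics/w5.png

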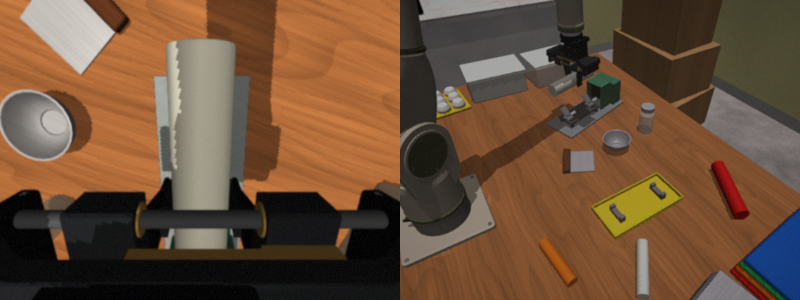

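```bash
python3 - <<'E'
import cv2
im=cv2.imread("pics/w5w.png"); cv2.imwrite("pics/w5c.png",cv2.resize(im[45:265,190:370],None,fx=2.7,fy=2.7,interpolation=cv2.INTER_CUBIC))
E
```

```text
(no output)
```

View pics/w5c.png

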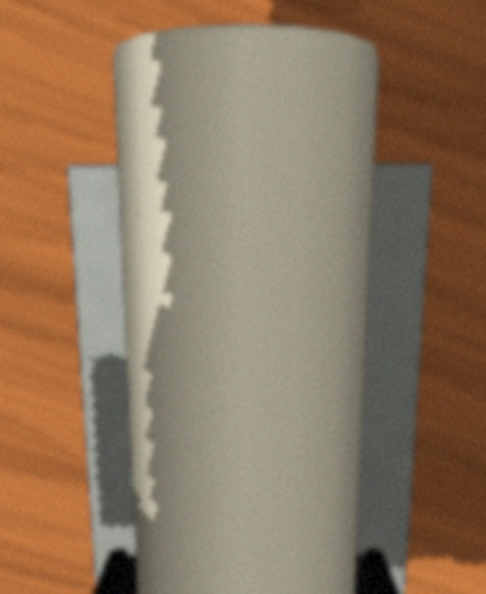

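```bash
python3 - <<'E'
from fit import *
k=manip.calibration("wrist"); o=manip.observe(); R=o['tcp_rot']; t=o['tool_pos']
f=lambda u:np.array(u)/2.7+[190,45]
for n,u,z in [("A",(69,166),.008),("B",(431,166),.008),("eL",(94,560),.008),("eR",(404,560),.008),("rollL",(116,50),t[2]-.164),("rollR",(377,50),t[2]-.164),("roll2L",(137,560),t[2]-.164),("roll2R",(358,560),t[2]-.164)]:
    w=ray(k,f(u),z); print(n,w.round(4),"tool",(R.T@(w-t)).round(4))
E
```

```text
A [0.4686 0.1238 0.008 ] tool [ 0.0973 -0.067   0.3396]
B [0.4234 0.254  0.008 ] tool [0.0972 0.0708 0.3396]
eL [0.6239 0.1776 0.008 ] tool [-0.0671 -0.0671  0.3395]
eR [0.5788 0.3077 0.008 ] tool [-0.0672  0.0706  0.3395]
rollL [0.4438 0.1634 0.1835] tool [ 0.1078 -0.0214  0.164 ]
rollR [0.4297 0.204  0.1835] tool [0.1077 0.0216 0.164 ]
roll2L [0.5309 0.1932 0.1835] tool [ 0.0158 -0.0218  0.164 ]
roll2R [0.5164 0.235  0.1835] tool [0.0157 0.0224 0.164 ]
```

{"method": "move_arm", "body": {"steps": [{"claw":1,"delta_pos":[0,0.08,0.3],"roll":0},{"claw":1,"delta_pos":[0,0,0.5],"roll":0},{"claw":1,"delta_pos":[0,0,0.5],"roll":0},{"claw":1,"delta_pos":[0,0,0.5],"roll":0},{"claw":1,"delta_pos":[0,0,0.5],"roll":0},{"claw":1,"delta_pos":[0,0,0.5],"roll":0},{"claw":1,"delta_pos":[0,0,0.3],"roll":0},{"claw":1,"delta_pos":[0,0,0.2],"roll":0},{"claw":1,"delta_pos":[0,0,0],"roll":0},{"claw":1,"delta_pos":[0,0,0],"roll":0},{"claw":1,"delta_pos":[0,0,0],"roll":0}]}}

```text
clock: 11.0
tool_pos: [0.5382, 0.2216, 0.2496]
tcp_rot: [[-0.944, -0.33, 0.001], [-0.33, 0.944, 0.001], [-0.001, 0.0, -1.0]]
wrist_force: [-0.1, -0.4, -3.7]
opening: 0.0433
```

```bash
cat > st.py <<'E'
from fit import *
import cv2,sys
if len(sys.argv)>1:
    a=manip.camera("side")[90:200,200:330]; b=manip.camera("scene")[180:320,330:460]
    cv2.imwrite(f"pics/{sys.argv[1]}.png",np.hstack([cv2.resize(a,(390,420),interpolation=2)*1,cv2.resize(b,(390,420),interpolation=2)])[:,:,::-1])
o=manip.observe();c,s=np.cos(.336),np.sin(.336);M=np.array([[c,s,0],[-s,c,0],[0,0,1]])
print("t",o['clock'],"cradle pos mm",(1000*(M@(o['tool_pos']-[.558,.2287,.164]))).round(1),"F",(M@o['wrist_force']).round(1),"T",(M@o['torque']).round(2),"yaw",np.arctan2(-o['tcp_rot'][0,1],o['tcp_rot'][1,1]).round(4),"z",o['tcp_rot'][:,2].round(4),o['opening'])
E
python3 st.py s6
```

```text
t 11.1 cradle pos mm [-21.1  -0.2  85.7] F [ 0.4  0.6 -3.7] T [ 0.08 -0.03 -0.06] yaw 0.3358 z [ 1.4e-03  8.0e-04 -1.0e+00] 0.043177657386730725
```

View pics/s6.png

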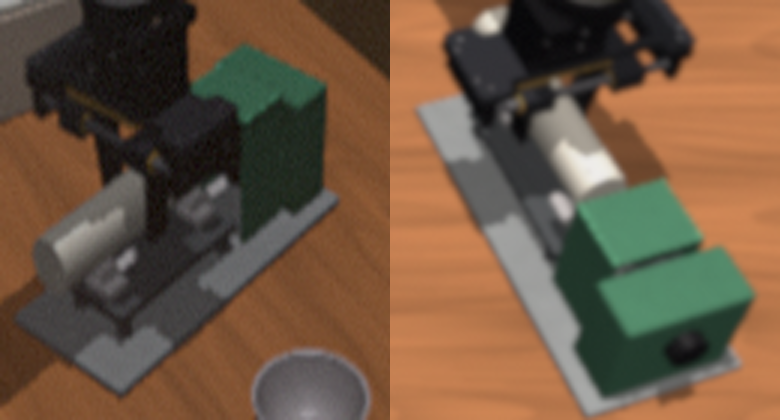

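{"method": "move_arm", "body": {"steps": [{"claw":1,"delta_pos":[0,0,0.06],"roll":0},{"claw":1,"delta_pos":[0,0,0.06],"roll":0},{"claw":1,"delta_pos":[0,0,0.05],"roll":0},{"claw":1,"delta_pos":[0,0,0],"roll":0},{"claw":1,"delta_pos":[0,0,0],"roll":0},{"claw":1,"delta_pos":[0,0,0],"roll":0}]}}

```text
clock: 11.6
tool_pos: [0.5379, 0.2213, 0.2436]
tcp_rot: [[-0.944, -0.33, 0.0], [-0.33, 0.944, -0.0], [-0.0, -0.0, -1.0]]
wrist_force: [0.8, -0.9, -2.8]
opening: 0.0431
```

```bash
python3 st.py
```

```text
t 11.6 cradle pos mm [-21.4  -0.4  79.6] F [ 0.5 -1.1 -2.8] T [-0.2  -0.12  0.09] yaw 0.3358 z [ 2.e-04 -1.e-04 -1.e+00] 0.043058667486523365
```

{"method": "move_arm", "body": {"steps": [{"claw":1,"delta_pos":[0,0,0.03],"roll":0},{"claw":1,"delta_pos":[0,0,0.03],"roll":0},{"claw":1,"delta_pos":[0,0,0],"roll":0},{"claw":1,"delta_pos":[0,0,0],"roll":0},{"claw":1,"delta_pos":[0,0,0],"roll":0}]}}

```text
clock: 12.02
tool_pos: [0.5382, 0.2211, 0.2423]
tcp_rot: [[-0.944, -0.329, 0.001], [-0.329, 0.944, -0.0], [-0.001, -0.0, -1.0]]
wrist_force: [0.0, -4.5, 4.8]
opening: 0.0431
```

```bash
python3 st.py
```

```text
t 12.0167 cradle pos mm [-21.2  -0.7  78.3] F [-1.5 -4.3  4.8] T [-0.73  0.28  0.04] yaw 0.3355 z [ 8.e-04 -0.e+00 -1.e+00] 0.04306129474576229
```

{"method": "move_arm", "body": {"steps": [{"claw":1,"delta_pos":[0,-0.02,0],"roll":0},{"claw":1,"delta_pos":[0,0,0],"roll":0},{"claw":1,"delta_pos":[0,0,0],"roll":0},{"claw":1,"delta_pos":[0,0,0],"roll":0}]}}

```text
clock: 12.35
tool_pos: [0.5382, 0.2208, 0.242]
tcp_rot: [[-0.944, -0.33, 0.001], [-0.33, 0.944, 0.0], [-0.001, 0.0, -1.0]]
wrist_force: [1.3, -3.0, 5.6]
opening: 0.0432
```

```bash
python3 st.py s7
```

```text
t 12.45 cradle pos mm [-21.2  -0.9  78. ] F [ 0.3 -4.6  5.7] T [-0.63 -0.08  0.03] yaw 0.3358 z [ 7.e-04  3.e-04 -1.e+00] 0.042911347960547505
```

View pics/s7.png

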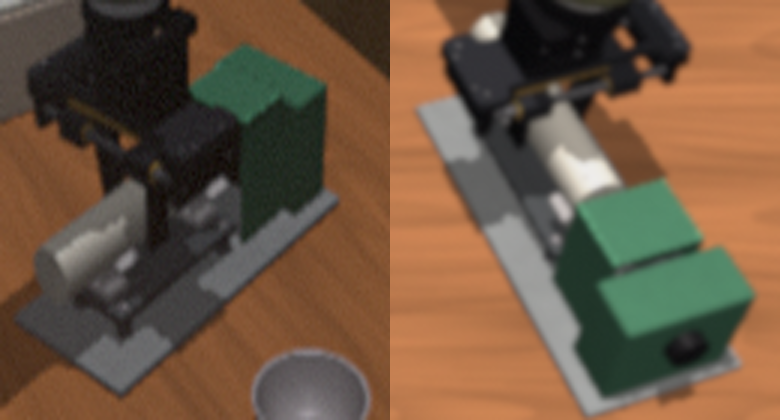

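{"method": "move_arm", "body": {"steps": [{"claw":1,"delta_pos":[0,-0.03,0],"roll":0},{"claw":1,"delta_pos":[0,0,0],"roll":0},{"claw":1,"delta_pos":[0,0,0],"roll":0},{"claw":1,"delta_pos":[0,0,0],"roll":0}]}}

```text
clock: 12.78
tool_pos: [0.5383, 0.2205, 0.242]
tcp_rot: [[-0.944, -0.33, 0.0], [-0.33, 0.944, 0.001], [-0.001, 0.001, -1.0]]
wrist_force: [1.0, 1.0, 4.1]
opening: 0.0431
```

```bash
python3 st.py
```

```text
t 12.7833 cradle pos mm [-21.3  -1.2  78. ] F [1.3 0.6 4.1] T [ 0.12 -0.32 -0.01] yaw 0.3364 z [ 4.e-04  9.e-04 -1.e+00] 0.04313920473539215
```

{"method": "move_arm", "body": {"steps": [{"claw":1,"delta_pos":[-0.1,0,0],"roll":0},{"claw":1,"delta_pos":[-0.1,0,0],"roll":0},{"claw":1,"delta_pos":[-0.1,0,0],"roll":0},{"claw":1,"delta_pos":[-0.1,0,0],"roll":0},{"claw":1,"delta_pos":[-0.1,0,0],"roll":0},{"claw":1,"delta_pos":[0,0,0],"roll":0},{"claw":1,"delta_pos":[0,0,0],"roll":0}]}}

```text
clock: 13.37
tool_pos: [0.5513, 0.2251, 0.241]
tcp_rot: [[-0.944, -0.33, -0.004], [-0.33, 0.944, -0.001], [0.004, 0.0, -1.0]]
wrist_force: [-6.6, -1.2, 5.1]
opening: 0.0434
```

```bash
python3 st.py
```

```text
t 13.3667 cradle pos mm [-7.5 -1.2 77. ] F [-6.6  1.   5.1] T [0.14 1.2  0.08] yaw 0.3366 z [-0.004 -0.001 -1.   ] 0.043371529957687185
```

{"method": "move_arm", "body": {"steps": [{"claw":1,"delta_pos":[0,0,-0.03],"roll":0},{"claw":1,"delta_pos":[0,0,0],"roll":0},{"claw":1,"delta_pos":[-0.07,0,0],"roll":0},{"claw":1,"delta_pos":[0,0,0],"roll":0},{"claw":1,"delta_pos":[0,0,0],"roll":0}]}}

```text
clock: 13.78
tool_pos: [0.5532, 0.2258, 0.2418]
tcp_rot: [[-0.944, -0.33, -0.004], [-0.33, 0.944, -0.001], [0.004, 0.0, -1.0]]
wrist_force: [-5.8, -1.3, 5.0]
opening: 0.043
```

```bash
python3 st.py
```

```text
t 13.7833 cradle pos mm [-5.5 -1.2 77.8] F [-5.9  0.7  5. ] T [0.19 1.26 0.  ] yaw 0.3365 z [-0.0044 -0.001  -1.    ] 0.043025114009120076
```

{"method": "move_arm", "body": {"steps": [{"claw":1,"delta_pos":[0,0,-0.03],"roll":0},{"claw":1,"delta_pos":[0,0,0],"roll":0},{"claw":1,"delta_pos":[0,0,0],"roll":0}]}}

```text
clock: 14.03
tool_pos: [0.5532, 0.2258, 0.2427]
tcp_rot: [[-0.944, -0.33, -0.004], [-0.33, 0.944, -0.001], [0.004, 0.0, -1.0]]
wrist_force: [-4.6, -0.5, 4.2]
opening: 0.0431
```

```bash
python3 st.py
```

```text
t 14.0333 cradle pos mm [-5.5 -1.2 78.7] F [-4.5  1.   4.2] T [0.15 1.14 0.04] yaw 0.3365 z [-0.0042 -0.001  -1.    ] 0.04314600986279331
```

{"method": "move_arm", "body": {"steps": [{"claw":1,"delta_pos":[0,0,-0.02],"roll":0},{"claw":1,"delta_pos":[0,0,0],"roll":0},{"claw":1,"delta_pos":[-0.05,0,0],"roll":0},{"claw":1,"delta_pos":[-0.05,0,0],"roll":0},{"claw":1,"delta_pos":[0,0,0],"roll":0},{"claw":1,"delta_pos":[0,0,0],"roll":0}]}}

```text
clock: 14.53
tool_pos: [0.5574, 0.2266, 0.244]
tcp_rot: [[-0.944, -0.33, -0.0], [-0.33, 0.944, -0.0], [0.0, -0.0, -1.0]]
wrist_force: [0.7, 0.1, -3.4]
opening: 0.0433
```

```bash
python3 st.py
```

```text
t 14.5333 cradle pos mm [-1.3 -1.8 80. ] F [ 0.7 -0.2 -3.4] T [ 0.01 -0.02 -0.02] yaw 0.3359 z [-2.e-04 -2.e-04 -1.e+00] 0.04326462494192852
```

{"method": "move_arm", "body": {"steps": [{"claw":1,"delta_pos":[-0.06,0,0],"roll":0},{"claw":1,"delta_pos":[-0.06,0,0],"roll":0},{"claw":1,"delta_pos":[-0.06,0,0],"roll":0},{"claw":1,"delta_pos":[0,0,0],"roll":0},{"claw":1,"delta_pos":[0,0,0],"roll":0}]}}

```text
clock: 14.95
tool_pos: [0.5625, 0.2284, 0.2442]
tcp_rot: [[-0.944, -0.33, 0.0], [-0.33, 0.944, 0.0], [-0.0, 0.0, -1.0]]
wrist_force: [-0.6, 0.1, -4.5]
opening: 0.0431
```

```bash
python3 st.py
```

```text
t 14.95 cradle pos mm [ 4.2 -1.8 80.2] F [-0.6  0.3 -4.5] T [ 0.04 -0.01  0.01] yaw 0.3358 z [ 0.  0. -1.] 0.043058028308077596
```

{"method": "move_arm", "body": {"steps": [{"claw":1,"delta_pos":[-0.06,0,0],"roll":0},{"claw":1,"delta_pos":[-0.06,0,0],"roll":0},{"claw":1,"delta_pos":[0,0,0],"roll":0},{"claw":1,"delta_pos":[0,0,0],"roll":0}]}}

```text
clock: 15.28
tool_pos: [0.5659, 0.2296, 0.2442]
tcp_rot: [[-0.944, -0.33, -0.0], [-0.33, 0.944, 0.0], [-0.0, 0.0, -1.0]]
wrist_force: [0.5, 0.2, -4.3]
opening: 0.0434
```

```bash
python3 st.py
```

```text
t 15.2833 cradle pos mm [ 7.7 -1.8 80.2] F [ 0.5  0.  -4.3] T [ 0.02 -0.01  0.02] yaw 0.3358 z [-0.e+00  1.e-04 -1.e+00] 0.04337132389872533
```

{"method": "move_arm", "body": {"steps": [{"claw":1,"delta_pos":[-0.06,0,0],"roll":0},{"claw":1,"delta_pos":[-0.06,0,0],"roll":0},{"claw":1,"delta_pos":[0,0,0],"roll":0},{"claw":1,"delta_pos":[0,0,0],"roll":0}]}}

```text
clock: 15.62
tool_pos: [0.5689, 0.2307, 0.2439]
tcp_rot: [[-0.944, -0.33, -0.001], [-0.33, 0.944, -0.0], [0.001, 0.0, -1.0]]
wrist_force: [-4.0, -1.6, -3.3]
opening: 0.0433
```

```bash
python3 st.py
```

```text
t 15.6167 cradle pos mm [11.  -1.7 79.9] F [-4.3 -0.2 -3.3] T [ 0.08  0.95 -0.03] yaw 0.3359 z [-1.3e-03 -4.0e-04 -1.0e+00] 0.043257410412300766
```

{"method": "move_arm", "body": {"steps": [{"claw":1,"delta_pos":[-0.05,0.01,0],"roll":0},{"claw":1,"delta_pos":[-0.05,0,0],"roll":0},{"claw":1,"delta_pos":[0,0,0],"roll":0},{"claw":1,"delta_pos":[0,0,0.04],"roll":0},{"claw":1,"delta_pos":[0,0,0.04],"roll":0},{"claw":1,"delta_pos":[0,0,0],"roll":0},{"claw":1,"delta_pos":[0,0,0],"roll":0}]}}

```text
clock: 16.2
tool_pos: [0.5715, 0.232, 0.2425]
tcp_rot: [[-0.944, -0.33, -0.001], [-0.33, 0.944, 0.0], [0.001, 0.0, -1.0]]
wrist_force: [-8.4, -2.5, 5.5]
opening: 0.043
```

```bash
python3 st.py
```

```text
t 16.2 cradle pos mm [13.9 -1.3 78.5] F [-8.7  0.4  5.5] T [ 0.09  2.01 -0.09] yaw 0.3359 z [-0.0013  0.     -1.    ] 0.04301796647967568
```

{"method": "move_arm", "body": {"steps": [{"claw":1,"delta_pos":[0,0,0.04],"roll":0},{"claw":1,"delta_pos":[0,0,0.04],"roll":0},{"claw":1,"delta_pos":[0,0,0.04],"roll":0},{"claw":1,"delta_pos":[0,0,0.03],"roll":0},{"claw":1,"delta_pos":[0,0,0],"roll":0},{"claw":1,"delta_pos":[0,0,0],"roll":0},{"claw":1,"delta_pos":[0,0,0],"roll":0}]}}

```text
clock: 16.78
tool_pos: [0.5716, 0.2321, 0.2386]
tcp_rot: [[-0.944, -0.33, -0.001], [-0.33, 0.944, 0.0], [0.001, 0.001, -1.0]]
wrist_force: [-10.8, -2.6, 11.3]
opening: 0.0432
```

```bash
python3 st.py s8
```

```text
t 16.8833 cradle pos mm [13.9 -1.2 74.5] F [-12.4  -0.7  11.1] T [0.13 2.49 0.  ] yaw 0.3361 z [-1.2e-03  3.0e-04 -1.0e+00] 0.04302997393383817
```

View pics/s8.png

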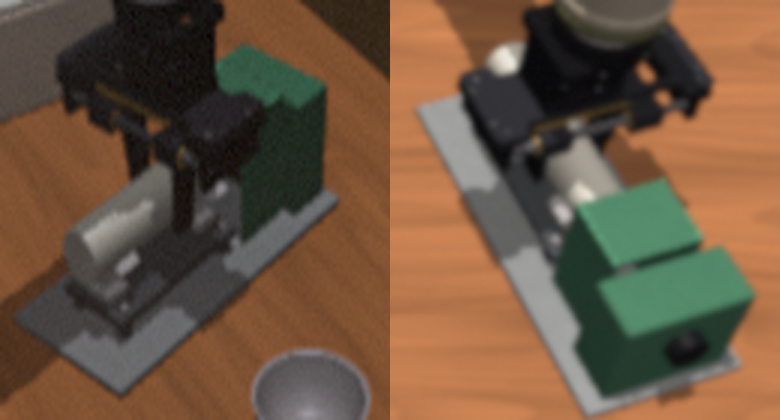

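{"method": "move_arm", "body": {"steps": [{"claw":1,"delta_pos":[0,0,0.02],"roll":0},{"claw":1,"delta_pos":[0,0,0],"roll":0},{"claw":1,"delta_pos":[0,0,0],"roll":0},{"claw":1,"delta_pos":[0,0,0],"roll":0},{"claw":1,"delta_pos":[0,0,0],"roll":0},{"claw":1,"delta_pos":[0,0,0],"roll":0}]}}

```text
clock: 17.38
tool_pos: [0.5715, 0.2321, 0.2381]
tcp_rot: [[-0.944, -0.33, -0.001], [-0.33, 0.944, 0.0], [0.001, 0.001, -1.0]]
wrist_force: [-11.3, -5.0, 11.2]
opening: 0.0432
```

```bash
python3 st.py; python3 - <<'E'
from fit import *
import cv2
k=manip.calibration("wrist");im=manip.camera("wrist");cv2.imwrite("pics/w9.png",im[:,:,::-1])
E
python3 st.py
```

```text
t 17.3833 cradle pos mm [13.9 -1.2 74.1] F [-12.3  -1.   11.2] T [0.1  2.63 0.08] yaw 0.3362 z [-1.1e-03  4.0e-04 -1.0e+00] 0.04319459571355903
t 17.4333 cradle pos mm [13.9 -1.3 74.1] F [-12.6   0.8  12.3] T [0.12 2.66 0.07] yaw 0.336 z [-1.1e-03  4.0e-04 -1.0e+00] 0.043335548381066576
```

View pics/w9.png

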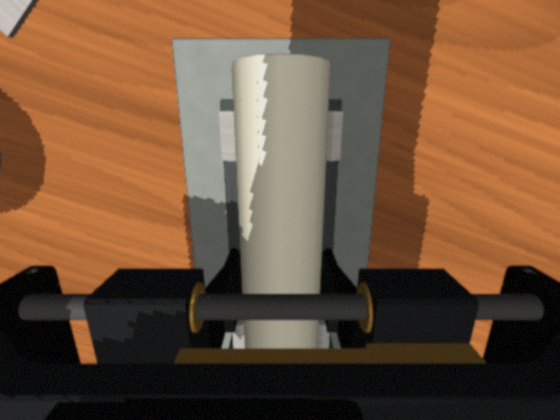

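```bash
python3 - <<'E'
from rig import manip
print(manip.finish_job())
E
python3 st.py
```

```text
the job is handed in; nothing more can be done
None
the job is handed in; nothing more can be done
```

I lifted the white roller out of the yellow tray, laid it in the V notches, slid it under the hood onto the stop, and pressed it down. I handed the job in at about 17.4 s of the 50 s, with the roller still held; no verdict was reported.

**Sliding and stop:** The first part of the slide had about 6 N of drag from the V. I eased the load off, so the stop could be felt clearly. It was first touched with the roller's centre at about 9 mm in the cradle's x, and I pushed on another 5 mm or so.

**Last checks before handing in:**
- **Grip:** the fingers were steady at 43 mm opening with a 40 N grip.
- **Alignment:** the yaw matched the cradle's to within 0.001 rad, and the wrist picture shows the roller centred in the V.
- **Sideways force:** it stayed within about ±1 N, so the roller should be bearing on both sides about equally.
- **Push along the V:** about 12 N in total, of which I put roughly 7 N on the stop and the rest down to friction.
- **Saddle:** the arm's height suggests it has sunk about 5 mm. The downward load of about 16 N suggests 7–8 mm, but some of that load is probably friction on the stop. Both are within 3–10 mm.
- **Bystanders:** I never touched the bowl, the shaker or the scraper.

**What disagreed:** The side camera placed the tray and the cradle about 6–8 mm off the scene camera in y. The wrist camera agreed with the scene camera on the cradle and was nearer the side camera on the tray. I went by the wrist camera, then used the measured force to centre the roller in the V.

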